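Load the dip carrier and hold it level

ROBOT

A 7-joint arm with a two-finger parallel gripper is mounted at the origin on a cart in front of the work surface, level with it; the furniture and walls round the work are solid. World frame = base frame: x ahead of the robot, y to its left, z up, the work surface at z = 0. Lengths are in m, angles in rad, forces in N, time in s.
With the tool pointing down it reaches from about 0.4 to 0.85 m from the base axis. Payload 10.4 kg.
Tool frame: the origin (TCP) lies between the finger pads; the fingertips stand 11 mm ahead of it and the grasp point (between the pads) lies 8 mm behind it; z points along the fingers, y is the direction in which the jaws open and shut (so a half turn about z gives the same grasp; the last joint's range is limited). The gripper opens to 87 mm and grips with 3 to 60 N. Pads are 19 mm wide; open, the fingers measure 117 mm over their backs; the gripper's body (75 mm by 190 mm) begins 51 mm behind the grasp point.
Start: joints at [-1.278, 0.332, -0.065, 1.46, 0.022, 1.35, -0.088], TCP at [0.194, 0.594, 0.234] pointing down, gripper open.
Joint ranges: [-2.6, 2.6], [-0.5, 2.12], [-1.47, 1.34], [0.16, 2.42], [-1.27, 4.41], [0.06, 2.06], [-2.6, 2.6]. Speed limits (rad/s): [2.22, 2.22, 2.79, 2.79, 3.14, 3.14, 3.14].

INTERFACE

Orientations are given as a unit quaternion [w, x, y, z].
In Python, from bench import * gives the robot as it stands.
- The arm moves only by the tool servo_tool, never from a script. Its argument "series" is a list of rows, each a list of 3 entries, a list of its own where there are three numbers: the finger opening in cm, from 0 to 8.7, then the shift along the tool's x, y, z in cm, then the turn about the tool's z in rad. A call has 1 to 20 rows; each row is the pose to reach, as a shift and turn from the pose measured when the call began, along the tool's axes at that moment; what a row does not reach only later rows make up. A row lasts 1/10 s, in which the tool goes at most 50 mm and 8.59 degrees, less where a joint would pass 70% of its speed; a pose out of reach is approached as far as the arm can. A call with a gripper value outside its range is refused whole. The fingers move at their own pace and stop on an object; the grip force is fixed at half the most. Time passes only in rows, so rows that repeat a pose let the fingers close. It gives the time, the measured TCP pose, the force and the opening at its end, in the units of the state.
- get_obs(): the state, without advancing time (a new reading comes with each control period).
- camera(name): name is "scene" or "top"; returns the picture (384x512x3 uint8, red, green, blue); there is no depth.
- camera_info(name): a dict with "fx", "fy", "cx", "cy" (pixels), "k1" (the pictures are not rectified: a ray, as slopes to the right and down, at radius r is drawn at 1 + k1 r^2 times it, then the intrinsics apply), "R" (3x3) and "t" (3): a world point X has camera coordinates R X + t. Camera axes: x right, y down, z forward; pixel columns grow to the right and rows downward; lengths in m; the calibration is good to about 2 mm. A picture is of the moment at which its call begins. camera_info takes no time and is no camera call.
- job_done(): hands the job in, once; it reports no verdict.
The state is a dict: "time_s": time; "joints": joint angles; "qvel": joint speeds; "joint_efforts": joint torques, N m; "tool_pos": TCP position; "eef_rot": TCP orientation; "wrist_force": force on the tool from outside, world axes, zero at the start; "moment": the same for the moment, N m; "opening": finger opening in m.
Only numpy, scipy, OpenCV 4.12 (cv2) and the standard library are available. Lean on these libraries where they do the work, as an engineer would, in place of code of your own. Each camera call takes 0.05 s, during which the arm holds its last target.

TASK

Hang the small steel vial basket by its handle on the hook of the counterweighted dip carrier while the carrier rests in its stand, and let go of the basket. Then take the carrier by its black grip block, lift it with the basket well clear of the stand (a good 10 cm) and finish while still holding it there in the air, level and still, with only the gripper carrying it. Keep both vials in the basket and do not disturb the other things on the bench.

Things in the scene. Friction and masses are not known exactly. Their poses are not given: they have to be found in the camera images.
- basket: Loose steel vial basket, 0.125 kg, 70 x 70 x 45 mm, open, with two vials. Origin: centre of its underside, z up. A rigid handle arches over its middle along x: thin uprights at x = +-33.5 mm, round 6 mm bar with its axis 115 mm up; the window below is free from 60 to 112 mm height. On the bar a blue grip block, 24 mm along x, 14 mm along y, 117 to 165 mm up. Same after a half turn.
- basket_bar (a point): Middle of the basket's handle bar, on its axis (115 mm above the basket's underside).
- basket_grip (a point): A good place to grip the basket: in the blue block, 145 mm above the basket's underside.
- carrier: Loose dip carrier, 0.62 kg: steel beam 12 mm wide, 14 mm high. y runs along the beam to the hook, z up; origin on the beam's underside below the black grip block. The hook, 8 mm round bar at +y, dips to a saddle and turns up to a tip. Brass counterweight (44 mm disc) at -y; with the basket hung it balances under the block. Seated, its underside is 142 mm up; it lifts straight out.
- carrier_hook (a point): Where the axis of the handle bar lies when seated in the hook (carrier frame y = 115 mm, z = 8 mm; 150 mm above the bench). The bar then lies across the beam, along the carrier's x. The hook's round free tip reaches out to y = 137 mm and 13 mm above this point: bring the bar in from beyond the tip, above it, then lower it.
- carrier_knob (a point): A good place to grip the carrier: centre of the black grip block, 26 x 26 mm and 38 mm high, 37 mm above the beam's underside; the block's foot is 2 mm above the beam's top.
- stand: Fixed stand of the carrier: grey foot plate 110 x 150 x 10 mm with two aluminium forked posts at y = -55 and +55 mm, slot floors at 142 mm height, fork tips 10 mm higher. Origin: centre of the underside; axes as the carrier's.
- vial_a: Sample vial with black cap and pink contents, 24 mm diameter, 54 mm high, standing in one cell of the basket. Origin: centre of its underside.
- vial_b: Sample vial with black cap and pale blue contents, 24 mm diameter, 54 mm high, standing in the opposite cell. Origin: centre of its underside.
- beaker: Bystander: glass beaker, 83 x 92 x 118 mm high, at the left. Origin: centre of its underside.
- wash_bottle: Bystander: white wash bottle with a red cap, 61 x 106 x 188 mm high, at the left. Origin: on its underside.
- timer: Bystander: small white wedge-shaped timer, 35 x 62 x 52 mm high, at the back. Origin: on its underside.
- petri_a: Bystander: flat glass dish, 60 mm diameter, 16 mm high, near the front edge. Origin: centre of its underside.
Mind the look-alikes: they are no part of the job. Of the things that look like the vial_b, take the one that is farthest to the robot's left at the start.

How it is judged:
By the outcome, as a careful person would: the job done as asked, in the order asked, and still so for the second after the job is handed in, while the arm keeps its last pose, push and grip.
It also fails if it takes over 54 s, if anything falls off the work surface, if the arm or the gripper's body presses on something with over 40 N, if the wrist force passes 120 N, or if a joint passes its speed limit or range.

## Working session

There is one attempt and no reset: what is moved stays moved. The work goes in short steps, Python scripts to look and compute and a tool call to move; the robot and the scene stay as the last step left them, time stands still between calls to the robot, and variables do not carry over. Pictures are saved under pics/ and viewed, and the job is handed in when it is done.

Besides the shell and the picture viewer there is one more tool, called after "Request:" as name(argument=value, ...) on one line, values as JSON. servo_tool: Moves the arm, as the interface text tells. Its arguments: {"type":"object","properties":{"series":{"type":"array","items":{"type":"array"}}},"required":["series"]}

```bash
mkdir -p pics; ls; python3 - <<'E'
from bench import *
import cv2
print(get_obs())
for n in("scene","top"):
    cv2.imwrite(f"pics/{n}0.png",camera(n)[:,:,::-1]); print(n,camera_info(n))
E
```

```text
pics
{'time_s': 0.0, 'joints': array([-1.27757852,  0.33285858, -0.06468855,  1.46092466,  0.02162814,
        1.34990093, -0.08851445]), 'qvel': array([-2.24699799e-03,  1.35177740e-04, -1.55169290e-03, -2.09151384e-04,
       -2.34108778e-04,  1.95194182e-03, -1.20561481e-05]), 'joint_efforts': array([-2.33155624e-04, -6.23278069e+01,  2.44907301e-02, -3.89888978e+01,
       -6.13534916e-02,  4.00989444e-02,  1.53819396e-04]), 'tool_pos': array([0.19402811, 0.59373641, 0.23277017]), 'eef_rot': array([-6.21613372e-05,  1.57252670e-01,  9.87558156e-01, -6.94875218e-04]), 'wrist_force': array([-0.04535814,  0.15726951,  0.12349776]), 'moment': array([-0.00579265,  0.02216935,  0.05770674]), 'opening': 0.08661260642216935}
scene {'fx': 360.1697339888583, 'fy': 360.1697339888583, 'cx': 249.92907035662716, 'cy': 190.9341716744059, 'k1': -0.0919426968928163, 'R': array([[-0.46066334, -0.88733653, -0.02057111],
       [-0.39452996,  0.22547257, -0.89079079],
       [ 0.79506943, -0.40223874, -0.45394779]]), 't': array([0.45788744, 0.22842653, 0.68943738])}
top {'fx': 465.0518430612079, 'fy': 465.0518430612079, 'cx': 259.00552163123507, 'cy': 193.7956531768398, 'k1': -0.052162796428369934, 'R': array([[ 0.00327065, -0.99987043,  0.01576126],
       [-0.99666649, -0.0045442 , -0.08145714],
       [ 0.0815182 , -0.0154423 , -0.99655222]]), 't': array([0.26874567, 0.47633254, 1.40138663])}
```

View pics/scene0.png

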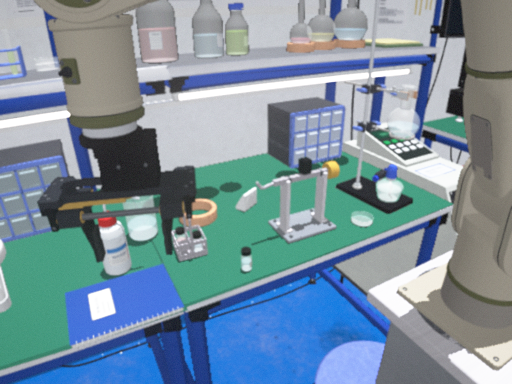

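View pics/top0.png

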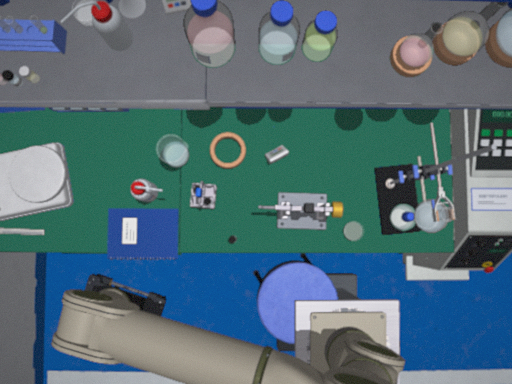

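The scene view shows the basket near (188,240), and the carrier in its stand near (300,200) with the hook pointing left and the brass weight at (332,170). In the top view the basket is near (203,195), the stand near (303,211), and a look-alike vial near (232,240). I'll enlarge both.

```bash
python3 - <<'E'
import cv2
t=cv2.imread('pics/top0.png');s=cv2.imread('pics/scene0.png')
cv2.imwrite('pics/top0z.png',cv2.resize(t[160:260,180:360],None,fx=4.4,fy=4.4,interpolation=cv2.INTER_CUBIC))
cv2.imwrite('pics/scene0z.png',cv2.resize(s[150:280,160:350],None,fx=4.2,fy=4.2,interpolation=cv2.INTER_CUBIC))
E
```

```text
(no output)
```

View pics/top0z.png

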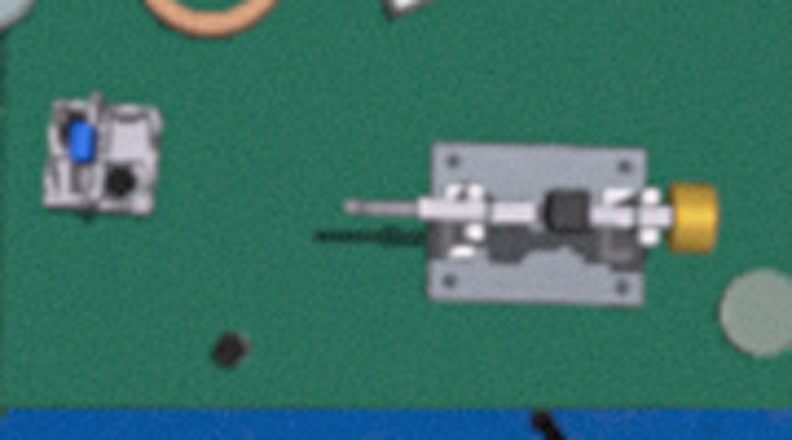

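View pics/scene0z.png

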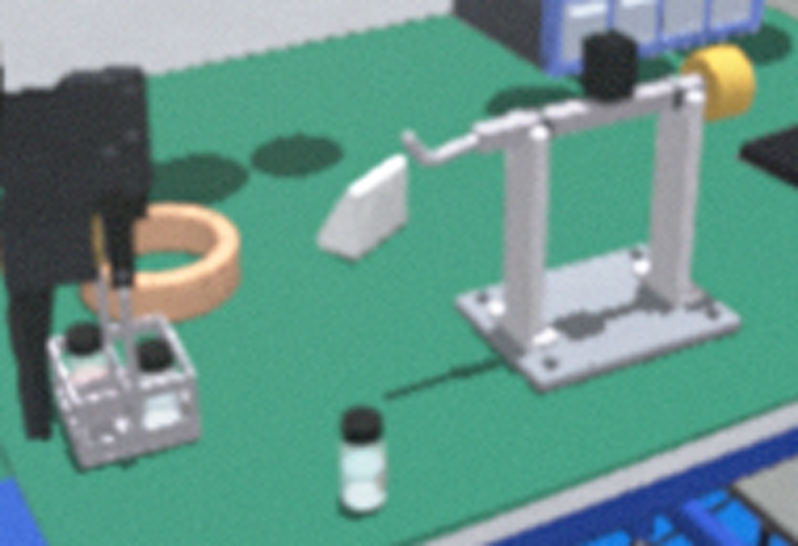

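```bash
cat > h.py <<'E'
import numpy as np, cv2
from bench import camera_info
def ray(n,uv):
    c=camera_info(n);K=np.array([[c['fx'],0,c['cx']],[0,c['fy'],c['cy']],[0,0,1.]])
    # r^2 of the undistorted slope
    p=cv2.undistortPoints(np.array([[uv]],float),K,np.array([c['k1'],0,0,0.]))[0,0]
    R=np.array(c['R']);t=np.array(c['t'])
    return -R.T@t, R.T@np.array([p[0],p[1],1.])
def plane(n,uv,z):
    o,d=ray(n,uv); return o+d*(z-o[2])/d[2]
def tri(a,b):
    o,d=ray('top',a);p,e=ray('scene',b)
    s=np.linalg.lstsq(np.c_[d,-e],p-o,rcond=None)[0]
    x,y=o+d*s[0],p+e*s[1]; return (x+y)/2,np.linalg.norm(x-y)
def proj(n,X):
    c=camera_info(n);q=np.array(c['R'])@X+c['t'];s=q[:2]/q[2];s=s*(1+c['k1']*(s@s))
    return s*[c['fx'],c['fy']]+[c['cx'],c['cy']]
def blob(img,m,box):
    x0,y0,x1,y1=box; k=np.zeros_like(m);k[y0:y1,x0:x1]=m[y0:y1,x0:x1]
    n,l,st,ce=cv2.connectedComponentsWithStats(k)
    i=1+np.argmax(st[1:,4]); pts=np.argwhere(l==i)[:,::-1].astype(np.float32)
    return ce[i],st[i],cv2.minAreaRect(pts)
E
python3 - <<'E'
from h import *
t=cv2.imread('pics/top0.png');s=cv2.imread('pics/scene0.png')
H=cv2.cvtColor(t,cv2.COLOR_BGR2HSV)
blue=cv2.inRange(H,(100,140,60),(125,255,255))
black=cv2.inRange(H,(0,0,0),(180,255,75))
grey=cv2.inRange(H,(0,0,90),(180,60,255))
c,st,r=blob(t,blue,(190,182,215,210)); print('blue',c,st,r); print(plane('top',c,.165),plane('top',c,.155))
c,st,r=blob(t,black,(298,198,320,218)); print('knob',c,st,r,plane('top',c,.198))
c,st,r=blob(t,grey,(188,178,218,212)); print('basket',c,st,r,plane('top',r[0],.045))
c,st,r=blob(t,grey,(274,190,330,232)); print('plate',c,st,r,plane('top',r[0],.01))
yl=cv2.inRange(H,(15,100,80),(32,255,255));c,st,r=blob(t,yl,(325,195,350,225)); print('brass',c,st,r,plane('top',c,.15))
# hook tip px and beam ends in top zoom
z=lambda u,v:(180+u/4.4-.4,160+v/4.4-.4)
print('tip',plane('top',z(350,207),.163)); print('beam end',plane('top',z(420,208),.156),plane('top',z(668,215),.156))
for q in [(435,143),(645,148),(643,305),(430,300)]: print('plate corner',plane('top',z(*q),.01))
E
```

```text
blue [197.91304348 191.73913043] [195 187   6  10  46] ((197.5, 191.5), (9.0, 5.0), 90.0)
[0.4680681  0.43970034 0.165     ] [0.46892458 0.44086282 0.155     ]
knob [308.27692308 208.81538462] [304 204  11  10  65] ((309.0, 208.5), (10.0, 9.0), 0.0) [0.42101045 0.14220538 0.198     ]
basket [203.41330645 195.15322581] [190 181  27  28 496] ((202.97525024414062, 194.24754333496094), (25.074939727783203, 26.169479370117188), 5.710592269897461) [0.47089451 0.43842653 0.045     ]
plate [301.51154086 210.22395508] [ 274  192   56   38 1603] ((301.4853210449219, 210.51385498046875), (55.26315689086914, 36.242347717285156), 1.6365771293640137) [0.42508397 0.14018046 0.01      ]
brass [337.01324503 209.03311258] [332 202  11  15 151] ((337.0, 209.0), (14.0, 10.0), 90.0) [0.42308278 0.05653801 0.15      ]
tip [0.42816176 0.27236837 0.163     ]
beam end [0.42809303 0.22855003 0.156     ] [0.42430156 0.07312706 0.156     ]
plate corner [0.48136985 0.21077573 0.01      ]
plate corner [0.47854454 0.06374093 0.01      ]
plate corner [0.36901992 0.06601118 0.01      ]
plate corner [0.37208698 0.21424512 0.01      ]
```

```bash
python3 - <<'E'
from h import *
z=lambda u,v:(180+u/4.4-.4,160+v/4.4-.4)
zs=lambda u,v:(160+u/4.2-.4,150+v/4.2-.4)
C=[plane('top',z(*q),.045) for q in [(52,102),(160,108),(152,213),(45,207)]]
for q in C: print(q)
C=np.array(C);print('mean',C.mean(0)); d=C[0]-C[3]+C[1]-C[2];print('yaw x',np.arctan2(d[1],d[0]),'size',np.linalg.norm(C[0]-C[3]),np.linalg.norm(C[0]-C[1]))
d=C[0]-C[1]+C[3]-C[2];print('yaw y',np.arctan2(-d[0],d[1]))
print('handle ends',plane('top',z(97,97),.1),plane('top',z(88,215),.1))
# camera positions
print(ray('top',(256,192))[0],ray('scene',(256,192))[0])
# knob top-face: top zoom knob extents; scene knob centre
t=cv2.imread('pics/top0.png');s=cv2.imread('pics/scene0.png')
for n,im,box in(('top',t,(298,198,320,218)),('scene',s,(296,150,316,178))):
    m=cv2.inRange(cv2.cvtColor(im,cv2.COLOR_BGR2HSV),(0,0,0),(180,255,75))
    c,st,r=blob(im,m,box);print(n,c,st)
    if n=='top':a=c
    else:b=c
print('tri knob',tri(a,b))
print('tri tip',tri(z(350,207),zs(411,137)))
print('tri brass',)
o=np.array([.425,.139,0]);
y=np.array([.021,1,0]);
for nm,X in(('knobtop',o+[0,0,.198]),('knobmid',o+[0,0,.179]),('tip',o+y*.137+[0,0,.163]),('beamend',o+y*.09+[0,0,.149])):
    print(nm,proj('top',X),proj('scene',X))
E
```

```text
[0.5051659  0.47347024 0.045     ]
[0.50140375 0.39997034 0.045     ]
[0.42989846 0.40461808 0.045     ]
[0.43364285 0.47713504 0.045     ]
mean [0.46752774 0.43879842 0.045     ]
yaw x -0.05805287094543236 size 0.07161688209475046 0.07359612287985955
yaw y -0.05136349975901921
handle ends [0.50281076 0.43694037 0.1       ] [0.42562372 0.44176814 0.1       ]
[0.35962719 0.29251604 1.43111987] [-0.24709751  0.63211476  0.52586808]
top [308.27692308 208.81538462] [304 204  11  10  65]
scene [304.5698324  165.77653631] [298 158  14  16 179]
tri knob (array([0.42240015, 0.1397005 , 0.17467884]), np.float64(0.0008139068042376033))
tri tip (array([0.42789922, 0.2713859 , 0.15865715]), np.float64(0.0020799352604149663))
tri brass
knobtop [309.47052329 207.32161812] [304.79535706 156.6013271 ]
knobmid [308.59952302 207.69079094] [304.4401749  163.75214191]
tip [257.81505322 206.74415922] [255.26842855 180.97699947]
beamend [274.76436084 207.44264404] [272.70000116 182.1981699 ]
```

```bash
cat > g.py <<'E'
import sys,numpy as np
from scipy.spatial.transform import Rotation as Ro
from bench import get_obs
# usage: x y z angle_of_tool_y
def go(x,y,z,a):
    o=get_obs();q=o['eef_rot'];R=Ro.from_quat([q[1],q[2],q[3],q[0]]).as_matrix()
    ya=np.arctan2(R[1,1],R[0,1]); d=R.T@(np.array([x,y,z])-o['tool_pos'])
    print('t',round(o['time_s'],2),'pos',o['tool_pos'].round(4),'ya',round(ya,3),'zax',R[:,2].round(4),'F',o['wrist_force'].round(2),'open',round(o['opening'],4),'j',o['joints'].round(2))
    print('shift cm',(d*100).round(2),'turn',round(-(a-ya),3))
if __name__=='__main__': go(*map(float,sys.argv[1:]))
E
python3 g.py .468 .4395 .232 -.055
```

```text
t 0.1 pos [0.194  0.5938 0.2328] ya 1.255 zax [-4.0e-04 -1.2e-03 -1.0e+00] F [-0.31 -0.48  0.43] open 0.0871 j [-1.28  0.33 -0.06  1.46  0.02  1.35 -0.09]
shift cm [-30.84  -6.16   0.09] turn 1.31
```

Request:
servo_tool(series=[[8.7, [-3, -0.6, 0], 0.13], [8.7, [-6, -1.2, 0], 0.26], [8.7, [-9, -1.8, 0], 0.39], [8.7, [-12, -2.4, 0], 0.52], [8.7, [-15, -3, 0], 0.65], [8.7, [-18, -3.6, 0], 0.78], [8.7, [-21, -4.2, 0], 0.91], [8.7, [-24, -4.8, 0], 1.04], [8.7, [-27, -5.4, 0], 1.17], [8.7, [-29.5, -5.9, 0], 1.27], [8.7, [-30.8, -6.2, 0], 1.31], [8.7, [-30.8, -6.2, 0], 1.31], [8.7, [-30.8, -6.2, 0], 1.31]])

```text
time_s: 1.4
tool_pos: [0.4664, 0.4401, 0.2327]
eef_rot: [-0.0, 0.725, 0.689, -0.001]
wrist_force: [-0.9, 0.3, 0.7]
opening: 0.0865
```

```bash
python3 g.py .468 .4395 .142 -.055; python3 - <<'E'
from bench import *
import cv2
s=camera('scene')[:,:,::-1]; t=camera('top')[:,:,::-1]
cv2.imwrite('pics/scene1.png',s)
cv2.imwrite('pics/s1.png',cv2.resize(s[60:280,110:350],None,fx=2.6,fy=2.6,interpolation=cv2.INTER_CUBIC))
E
```

```text
t 1.4 pos [0.4664 0.4401 0.2327] ya -0.052 zax [-0.0013 -0.001  -1.    ] F [-0.9   0.31  0.72] open 0.0865 j [-1.03  0.37  0.26  1.43 -0.1   1.36 -0.81]
shift cm [-0.04  0.18  9.07] turn 0.003
```

View pics/s1.png

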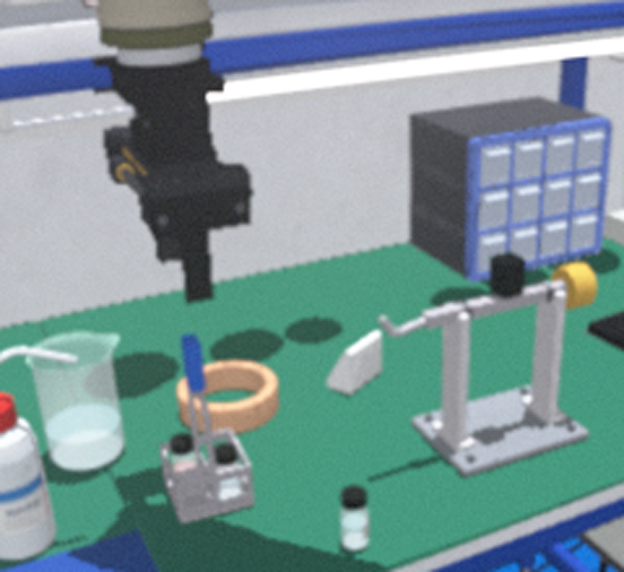

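The gripper is above the block, which is at zoom (193,363), i.e. scene pixel (184,199). The basket stands clear of the bottle and beaker. I'll check the block position against both views.

```bash
python3 - <<'E'
from h import *
s=cv2.imread('pics/scene1.png')
m=cv2.inRange(cv2.cvtColor(s,cv2.COLOR_BGR2HSV),(100,140,60),(125,255,255))
c,st,r=blob(s,m,(175,180,200,215));print(c,st,r)
print(tri((197.9,191.7),c))
for z in(.117,.141,.165): print(proj('scene',np.array([.468,.4395,z])))
E
```

```text
[183.67938931 198.35114504] [180 189   8  21 131] ((183.5, 199.0), (20.0, 7.0), 90.0)
(array([0.46977382, 0.44123576, 0.14105564]), np.float64(0.002701802010070109))
[185.13283671 207.62348483]
[184.05293926 198.49356259]
[182.95228882 189.11712286]
```

Request:
servo_tool(series=[[8.7, [0, 0.2, 2], 0], [8.7, [0, 0.2, 4], 0], [8.7, [0, 0.2, 6], 0], [8.7, [0, 0.2, 7.5], 0], [8.7, [0, 0.2, 8.6], 0], [8.7, [0, 0.2, 9.0], 0], [8.7, [0, 0.2, 9.0], 0], [2.0, [0, 0.2, 9.0], 0], [1.5, [0, 0.2, 9.0], 0], [1.5, [0, 0.2, 9.0], 0], [1.5, [0, 0.2, 9.0], 0], [1.5, [0, 0.2, 9.0], 0], [1.5, [0, 0.2, 9.0], 0], [1.5, [0, 0.2, 9.0], 0]])

```text
time_s: 2.9
tool_pos: [0.4678, 0.4404, 0.1428]
eef_rot: [-0.0, 0.725, 0.689, -0.001]
wrist_force: [0.5, 0.3, -0.2]
opening: 0.0392
```

Request:
servo_tool(series=[[1.0, [0, 0, 0], 0], [1.0, [0, 0, 0], 0], [1.0, [0, 0, 0], 0], [1.0, [0, 0, 0], 0], [1.0, [0, 0, 0], 0], [1.0, [0, 0, 0], 0]])

```text
time_s: 3.5
tool_pos: [0.4678, 0.4404, 0.1428]
eef_rot: [-0.0, 0.725, 0.689, -0.001]
wrist_force: [-0.1, 0.0, -0.2]
opening: 0.0242
```

Request:
servo_tool(series=[[1.0, [0, 0, -0.5], 0], [1.0, [0, 0, -1.5], 0], [1.0, [0, 0, -3], 0], [1.0, [0, 0, -4.5], 0], [1.0, [0, 0, -6], 0], [1.0, [0, 0, -7], 0], [1.0, [0, 0, -7.5], 0], [1.0, [0, 0, -7.5], 0]])

```text
time_s: 4.3
tool_pos: [0.468, 0.4406, 0.2186]
eef_rot: [-0.0, 0.725, 0.689, -0.0]
wrist_force: [0.2, 0.2, -2.0]
opening: 0.0236
```

```bash
python3 g.py .4265 .3335 .217 -.021
```

```text
t 4.3 pos [0.468  0.4406 0.2186] ya -0.051 zax [-6.e-04 -0.e+00 -1.e+00] F [ 0.2   0.15 -2.05] open 0.0236 j [-1.02  0.38  0.26  1.44 -0.1   1.33 -0.81]
shift cm [-10.91  -3.6    0.16] turn -0.03
```

Request:
servo_tool(series=[[1.0, [-0.5, -0.2, 0], 0], [1.0, [-2, -0.7, 0], -0.01], [1.0, [-4, -1.3, 0], -0.01], [1.0, [-6, -2, 0], -0.02], [1.0, [-8, -2.6, 0], -0.02], [1.0, [-9.5, -3.1, 0], -0.03], [1.0, [-10.5, -3.5, 0.1], -0.03], [1.0, [-10.9, -3.6, 0.15], -0.03], [1.0, [-10.9, -3.6, 0.15], -0.03], [1.0, [-10.9, -3.6, 0.15], -0.03]])

```text
time_s: 5.3
tool_pos: [0.4265, 0.3342, 0.217]
eef_rot: [-0.0, 0.714, 0.7, -0.0]
wrist_force: [-0.4, -0.5, -1.9]
opening: 0.0236
```

```bash
python3 g.py .4265 .2535 .217 -.021; python3 - <<'E'
from bench import *
import cv2
s=camera('scene')[:,:,::-1]; t=camera('top')[:,:,::-1]
cv2.imwrite('pics/scene2.png',s);cv2.imwrite('pics/top2.png',t)
cv2.imwrite('pics/s2.png',cv2.resize(s[130:260,200:350],None,fx=4.5,fy=4.5,interpolation=cv2.INTER_CUBIC))
E
```

```text
t 5.3 pos [0.4265 0.3342 0.217 ] ya -0.021 zax [-6.e-04  1.e-04 -1.e+00] F [-0.39 -0.46 -1.87] open 0.0236 j [-1.    0.16  0.28  1.72 -0.04  1.27 -0.73]
shift cm [-8.07  0.16 -0.  ] turn 0.0
```

View pics/s2.png

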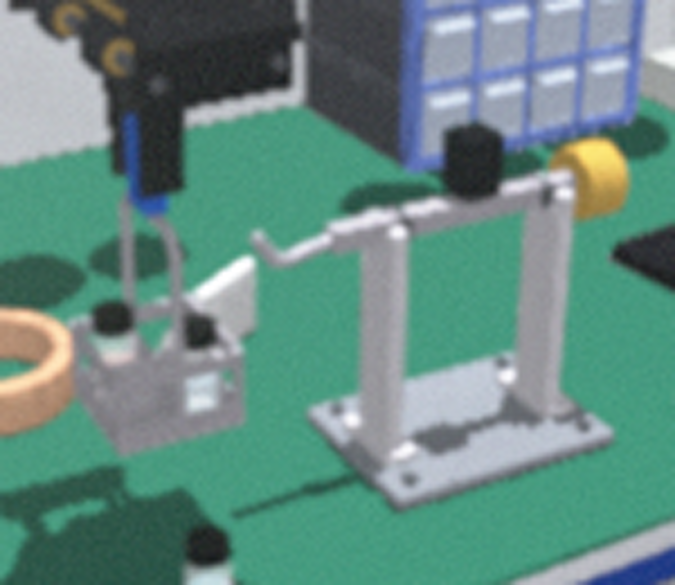

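```bash
python3 - <<'E'
from h import *
print('saddle seen',200+277/4.5-.4,130+258/4.5-.4,'tip seen',200+258/4.5-.4,130+237/4.5-.4)
for y in(.2485,.2535,.2585): print(y,proj('scene',np.array([.427,y,.143])),proj('scene',np.array([.427,y+.018,.162])))
print('bar/handle now',proj('scene',np.array([.4265,.3342,.217-.0278])),'block foot seen',200+150/4.5,130+212/4.5)
E
```

```text
saddle seen 261.15555555555557 186.93333333333334 tip seen 256.93333333333334 182.26666666666665
0.2485 [265.65711086 186.18696667] [259.00496612 180.63510688]
0.2535 [263.84105881 186.64664385] [257.13856407 181.0901383 ]
0.2585 [262.016302   187.10852822] [255.26313522 181.54741311]
bar/handle now [232.54444081 176.22245521] block foot seen 233.33333333333334 177.11111111111111
```

Request:
servo_tool(series=[[1.0, [-0.5, 0, 0], 0], [1.0, [-1.7, 0, 0], 0], [1.0, [-3, 0.1, 0], 0], [1.0, [-4.5, 0.1, 0], 0], [1.0, [-6, 0.2, 0], 0], [1.0, [-7, 0.2, 0], 0], [1.0, [-7.7, 0.2, 0], 0], [1.0, [-7.95, 0.2, 0], 0], [1.0, [-7.95, 0.2, 0.5], 0], [1.0, [-7.95, 0.2, 1.3], 0], [1.0, [-7.95, 0.2, 2.2], 0], [1.0, [-7.95, 0.2, 2.6], 0], [1.0, [-7.95, 0.2, 2.6], 0]])

```text
time_s: 6.7
tool_pos: [0.4264, 0.2546, 0.1899]
eef_rot: [-0.0, 0.714, 0.7, -0.001]
wrist_force: [-0.2, -0.6, -1.1]
opening: 0.0237
```

```bash
python3 g.py .427 .2545 .178 -.021; python3 - <<'E'
from bench import *
import cv2
s=camera('scene')[:,:,::-1]
cv2.imwrite('pics/scene3.png',s)
cv2.imwrite('pics/s3.png',cv2.resize(s[130:260,200:350],None,fx=4.5,fy=4.5,interpolation=cv2.INTER_CUBIC))
E
```

```text
t 6.7 pos [0.4264 0.2546 0.1899] ya -0.02 zax [-0.0019 -0.0014 -1.    ] F [-0.15 -0.58 -1.13] open 0.0237 j [-0.93  0.07  0.32  1.87 -0.02  1.21 -0.63]
shift cm [-0.01  0.06  1.19] turn 0.001
```

View pics/s3.png

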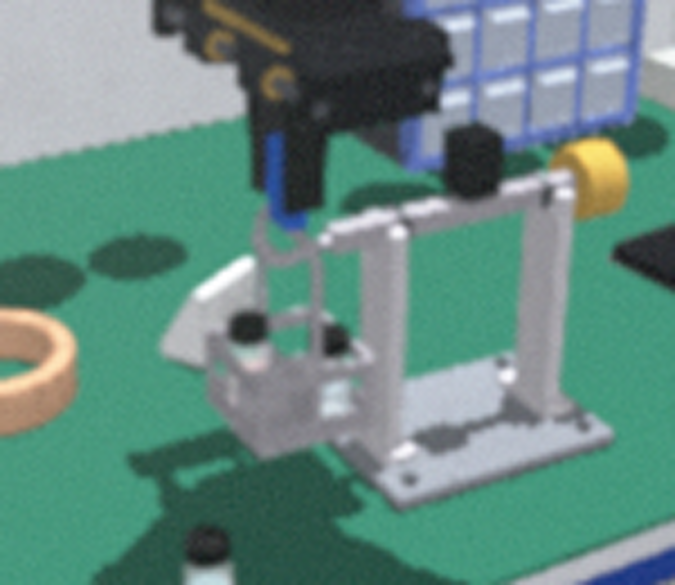

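The hook now passes through the handle window, with its saddle at about zoom (283,258) below the bar. I'll lower onto it.

Request:
servo_tool(series=[[1.0, [0, 0, 0.4], 0], [1.0, [0, 0, 0.8], 0], [1.0, [0, 0, 1.0], 0], [1.0, [0, 0, 1.1], 0], [1.0, [0, 0, 1.1], 0]])

```text
time_s: 7.25
tool_pos: [0.4267, 0.2547, 0.1794]
eef_rot: [-0.0, 0.714, 0.7, -0.001]
wrist_force: [0.2, 0.7, -1.2]
opening: 0.0238
```

```bash
python3 g.py .427 .2545 .178 -.021
```

```text
t 7.25 pos [0.4267 0.2547 0.1794] ya -0.02 zax [-1.3e-03 -9.0e-04 -1.0e+00] F [ 0.24  0.74 -1.21] open 0.0238 j [-0.93  0.08  0.32  1.88 -0.03  1.18 -0.62]
shift cm [-0.02  0.03  0.14] turn 0.001
```

Request:
servo_tool(series=[[1.0, [0, 0, 0.1], 0], [1.0, [0, 0, 0.2], 0], [1.0, [0, 0, 0.2], 0], [1.0, [0, 0, 0.2], 0]])

```text
time_s: 7.65
tool_pos: [0.4268, 0.2548, 0.1776]
eef_rot: [-0.0, 0.714, 0.7, -0.001]
wrist_force: [0.3, -1.4, -0.8]
opening: 0.0238
```

```bash
python3 g.py .427 .2545 .178 -.021
```

```text
t 7.65 pos [0.4268 0.2548 0.1776] ya -0.02 zax [-1.1e-03 -6.0e-04 -1.0e+00] F [ 0.28 -1.39 -0.78] open 0.0238 j [-0.93  0.09  0.32  1.88 -0.03  1.18 -0.62]
shift cm [-0.02  0.02 -0.04] turn 0.001
```

Request:
servo_tool(series=[[1.0, [0, 0, 0.1], 0], [1.0, [0, 0, 0.15], 0], [1.0, [0, 0, 0.15], 0], [1.0, [0, 0, 0.15], 0]])

```text
time_s: 8.05
tool_pos: [0.4274, 0.2549, 0.177]
eef_rot: [0.0, 0.714, 0.7, 0.0]
wrist_force: [0.1, -1.8, 6.7]
opening: 0.0239
```

```bash
python3 g.py .427 .2545 .178 -.021; python3 - <<'E'
from bench import *
import cv2
s=camera('scene')[:,:,::-1]
cv2.imwrite('pics/scene4.png',s)
cv2.imwrite('pics/s4.png',cv2.resize(s[130:260,200:350],None,fx=4.5,fy=4.5,interpolation=cv2.INTER_CUBIC))
E
```

```text
t 8.05 pos [0.4274 0.2549 0.177 ] ya -0.02 zax [ 3.e-04  3.e-04 -1.e+00] F [ 0.11 -1.81  6.71] open 0.0239 j [-0.93  0.09  0.32  1.88 -0.03  1.18 -0.62]
shift cm [-0.04 -0.04 -0.1 ] turn 0.001
```

View pics/s4.png

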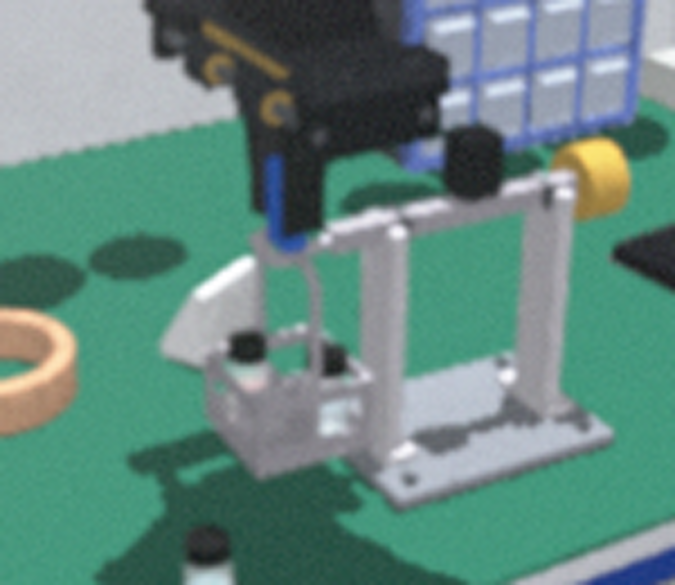

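Contact at +7 N with the bar computed at 149 mm up, so it is seated. I'll relieve the push and let go.

Request:
servo_tool(series=[[1.0, [0, 0, -0.05], 0], [2.6, [0, 0, -0.05], 0], [3.0, [0, 0, -0.05], 0], [3.5, [0, 0, -0.05], 0], [4.5, [0, 0, -0.05], 0], [5.5, [0, 0, -0.05], 0], [5.5, [0, 0, -0.05], 0], [5.5, [0, 0, -0.05], 0]])

```text
time_s: 8.9
tool_pos: [0.4274, 0.2549, 0.1775]
eef_rot: [0.0, 0.714, 0.7, 0.0]
wrist_force: [0.2, 0.3, 0.2]
opening: 0.0537
```

```bash
python3 g.py .427 .2545 .29 -.021
```

```text
t 8.9 pos [0.4274 0.2549 0.1775] ya -0.02 zax [ 3.e-04  2.e-04 -1.e+00] F [0.22 0.33 0.19] open 0.0537 j [-0.93  0.09  0.32  1.88 -0.03  1.18 -0.62]
shift cm [ -0.04  -0.04 -11.25] turn 0.001
```

Request:
servo_tool(series=[[5.5, [0, 0, -0.5], 0], [5.5, [0, 0, -1.5], 0], [5.5, [0, 0, -3], 0], [5.5, [0, 0, -5], 0], [6, [0, 0, -7], 0], [7, [0, 0, -9], 0], [8, [0, 0, -10], 0], [8, [0, 0, -10], 0]])

```text
time_s: 9.7
tool_pos: [0.428, 0.2552, 0.2791]
eef_rot: [0.0, 0.714, 0.7, 0.002]
wrist_force: [0.2, -0.8, -1.3]
opening: 0.0759
```

```bash
python3 g.py .4235 .139 .26 1.55; python3 - <<'E'
from bench import *
import cv2
s=camera('scene')[:,:,::-1]
cv2.imwrite('pics/scene5.png',s)
cv2.imwrite('pics/s5.png',cv2.resize(s[130:260,200:350],None,fx=4.5,fy=4.5,interpolation=cv2.INTER_CUBIC))
E
```

```text
t 9.7 pos [0.428  0.2552 0.2791] ya -0.021 zax [ 0.0024  0.0021 -1.    ] F [ 0.24 -0.83 -1.26] open 0.0759 j [-0.94  0.01  0.32  1.73 -0.01  1.39 -0.64]
shift cm [-11.63  -0.21   1.89] turn -1.571
```

View pics/s5.png

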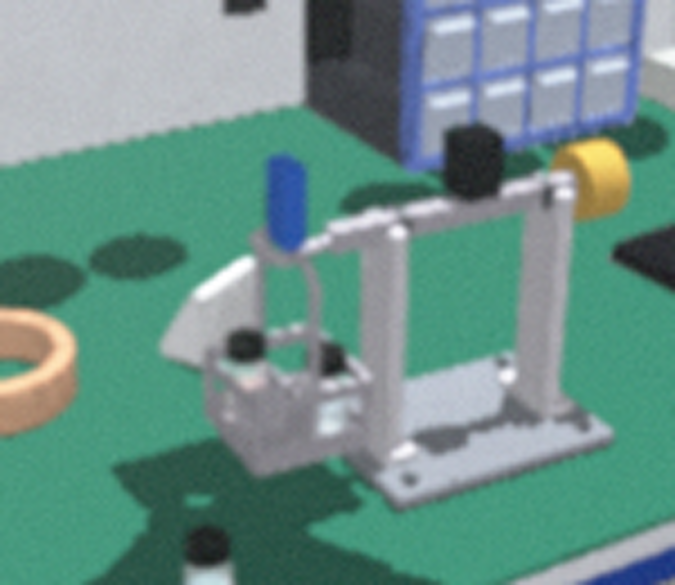

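Basket hangs level from the hook, its block at zoom (287,202), both vials in; the carrier's knob is unchanged at (473,160). Next, over the knob with the jaws along the beam.

Request:
servo_tool(series=[[8.7, [-0.6, 0, 0], -0.13], [8.7, [-1.8, 0, 0], -0.26], [8.7, [-3, -0.1, 0], -0.39], [8.7, [-4.2, -0.1, 0], -0.52], [8.7, [-5.4, -0.1, 0], -0.65], [8.7, [-6.6, -0.1, 0], -0.78], [8.7, [-7.8, -0.1, 0], -0.91], [8.7, [-9, -0.2, 0], -1.04], [8.7, [-10, -0.2, 0], -1.17], [8.7, [-11, -0.2, 0.5], -1.3], [8.7, [-11.6, -0.2, 1], -1.43], [8.7, [-11.6, -0.2, 1.5], -1.53], [8.7, [-11.6, -0.2, 1.9], -1.57], [8.7, [-11.6, -0.2, 1.9], -1.57], [8.7, [-11.6, -0.2, 1.9], -1.57]])

```text
time_s: 11.25
tool_pos: [0.4229, 0.139, 0.2582]
eef_rot: [0.0, 0.011, 1.0, 0.0]
wrist_force: [-0.3, -0.2, -0.6]
opening: 0.0873
```

```bash
python3 g.py .4235 .139 .171 1.55; python3 - <<'E'
from bench import *
import cv2
s=camera('scene')[:,:,::-1]
cv2.imwrite('pics/scene6.png',s)
cv2.imwrite('pics/s6.png',cv2.resize(s[90:260,200:350],None,fx=3.5,fy=3.5,interpolation=cv2.INTER_CUBIC))
E
```

```text
t 11.25 pos [0.4229 0.139  0.2582] ya 1.548 zax [ 1.e-04  3.e-04 -1.e+00] F [-0.29 -0.16 -0.64] open 0.0873 j [-0.9  -0.12  0.45  1.89  0.05  1.36  1.08]
shift cm [-0.06  0.    8.72] turn -0.002
```

View pics/s6.png

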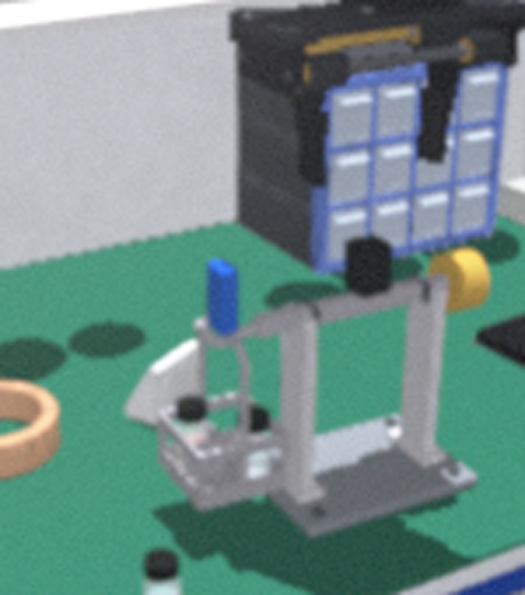

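Request:
servo_tool(series=[[8.7, [0, 0, 2], 0], [8.7, [0, 0, 4], 0], [8.7, [0, 0, 6], 0], [8.7, [0, 0, 7.3], 0], [8.7, [0, 0, 8.2], 0], [8.7, [0, 0, 8.5], 0], [8.7, [0, 0, 8.5], 0], [6.5, [0, 0, 8.5], 0], [4.5, [0, 0, 8.5], 0], [3.5, [0, 0, 8.5], 0], [3.2, [0, 0, 8.5], 0], [3.2, [0, 0, 8.5], 0], [3.2, [0, 0, 8.5], 0], [3.2, [0, 0, 8.5], 0]])

```text
time_s: 12.7
tool_pos: [0.4231, 0.1391, 0.1734]
eef_rot: [0.0, 0.011, 1.0, 0.0]
wrist_force: [0.0, 0.6, 0.2]
opening: 0.039
```

```bash
python3 g.py .4235 .139 .173 1.55; python3 - <<'E'
from bench import *
import cv2
s=camera('scene')[:,:,::-1]
cv2.imwrite('pics/scene7.png',s)
cv2.imwrite('pics/s7.png',cv2.resize(s[130:220,240:360],None,fx=6,fy=6,interpolation=cv2.INTER_CUBIC))
E
```

```text
t 12.7 pos [0.4231 0.1391 0.1734] ya 1.548 zax [ 5.e-04  5.e-04 -1.e+00] F [0.01 0.6  0.2 ] open 0.039 j [-0.9  -0.05  0.47  2.01  0.02  1.17  1.11]
shift cm [-0.04 -0.01  0.04] turn -0.002
```

View pics/s7.png

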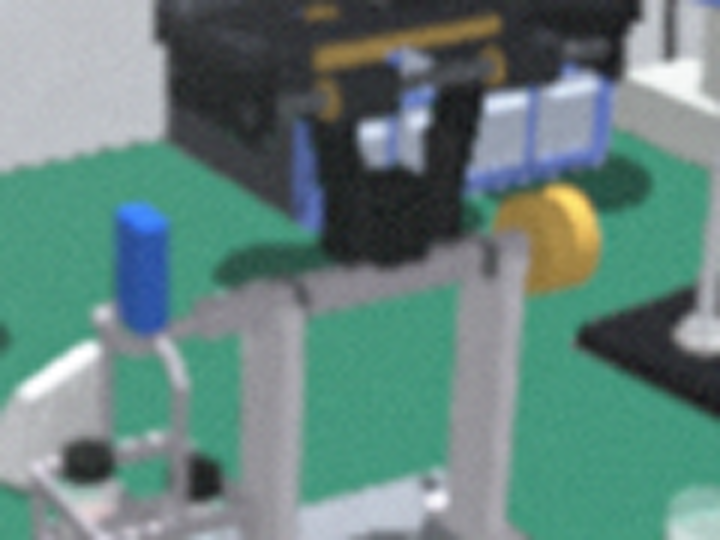

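The fingers straddle the knob, seen at zoom about (395,215), with the basket untouched at (142,268). Closing now.

Request:
servo_tool(series=[[3.0, [0, 0, 0], 0], [2.6, [0, 0, 0], 0], [2.0, [0, 0, 0], 0], [1.5, [0, 0, 0], 0], [1.5, [0, 0, 0], 0], [1.5, [0, 0, 0], 0], [1.5, [0, 0, 0], 0]])

```text
time_s: 13.45
tool_pos: [0.4231, 0.1392, 0.1734]
eef_rot: [0.0, 0.011, 1.0, 0.0]
wrist_force: [-0.8, 2.1, -0.9]
opening: 0.0258
```

```bash
python3 g.py .4235 .139 .173 1.55; python3 - <<'E'
from bench import *
o=get_obs();print(o['moment'])
E
```

```text
t 13.45 pos [0.4231 0.1392 0.1734] ya 1.548 zax [ 6.e-04  7.e-04 -1.e+00] F [-0.78  2.05 -0.9 ] open 0.0258 j [-0.9  -0.05  0.47  2.01  0.02  1.17  1.11]
shift cm [-0.04 -0.02  0.04] turn -0.002
[ 0.34575754 -0.04728649 -0.09635074]
```

Grip 25.8 mm. I'll lift slowly at first.

Request:
servo_tool(series=[[1.0, [0, 0, -0.2], 0], [1.0, [0, 0, -0.5], 0], [1.0, [0, 0, -0.9], 0], [1.0, [0, 0, -1.4], 0], [1.0, [0, 0, -2.0], 0], [1.0, [0, 0, -2.5], 0], [1.0, [0, 0, -2.8], 0], [1.0, [0, 0, -3], 0], [1.0, [0, 0, -3], 0]])

```text
time_s: 14.35
tool_pos: [0.4232, 0.1392, 0.2036]
eef_rot: [0.0, 0.011, 1.0, 0.0]
wrist_force: [0.0, 0.2, -7.0]
opening: 0.0261
```

```bash
python3 g.py .4235 .139 .173 1.55; python3 - <<'E'
from bench import *
import cv2
print(get_obs()['moment'])
s=camera('scene')[:,:,::-1]
cv2.imwrite('pics/s8.png',cv2.resize(s[100:260,200:360],None,fx=3.7,fy=3.7,interpolation=cv2.INTER_CUBIC))
E
```

```text
t 14.35 pos [0.4232 0.1392 0.2036] ya 1.548 zax [ 8.e-04  9.e-04 -1.e+00] F [ 0.02  0.23 -6.98] open 0.0261 j [-0.9  -0.08  0.46  1.97  0.04  1.24  1.1 ]
shift cm [-0.03 -0.03  3.06] turn -0.002
[ 0.0587668   0.03560268 -0.01548409]
```

View pics/s8.png

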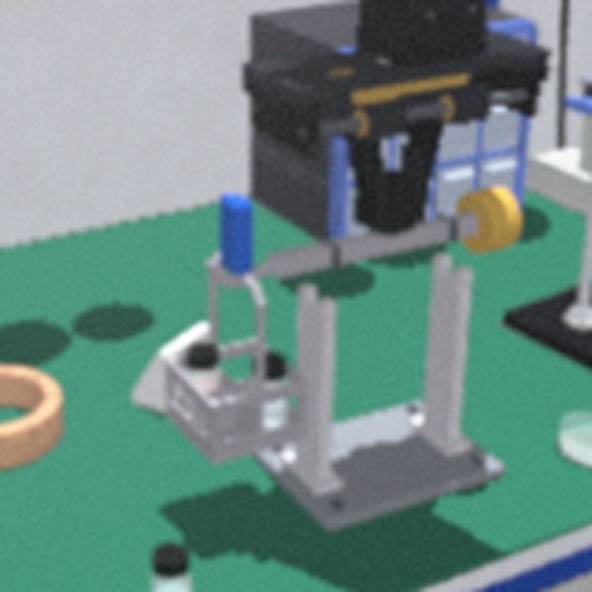

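Beam and basket came out level, with the weight of about 8 N carried by the gripper. I'll raise further.

Request:
servo_tool(series=[[1.0, [0, 0, -0.4], 0], [1.0, [0, 0, -1.2], 0], [1.0, [0, 0, -2.2], 0], [1.0, [0, 0, -3.3], 0], [1.0, [0, 0, -4.5], 0], [1.0, [0, 0, -5.7], 0], [1.0, [0, 0, -6.9], 0], [1.0, [0, 0, -8.1], 0], [1.0, [0, 0, -9.3], 0], [1.0, [0, 0, -10.4], 0], [1.0, [0, 0, -11.3], 0], [1.0, [0, 0, -11.8], 0], [1.0, [0, 0, -12], 0], [1.0, [0, 0, -12], 0], [1.0, [0, 0, -12], 0], [1.0, [0, 0, -12], 0], [1.0, [0, 0, -12], 0], [1.0, [0, 0, -12], 0], [1.0, [0, 0, -12], 0], [1.0, [0, 0, -12], 0]])

```text
time_s: 16.4
tool_pos: [0.423, 0.1391, 0.3234]
eef_rot: [0.0, 0.011, 1.0, 0.0]
wrist_force: [-0.2, -0.4, -8.9]
opening: 0.0257
```

```bash
python3 g.py .4235 .139 .173 1.55; python3 - <<'E'
from bench import *
import cv2
print(get_obs()['moment'],abs(get_obs()['qvel']).max())
s=camera('scene')[:,:,::-1];t=camera('top')[:,:,::-1]
cv2.imwrite('pics/scene9.png',s)
cv2.imwrite('pics/s9.png',cv2.resize(s[50:270,80:400],None,fx=2.5,fy=2.5,interpolation=cv2.INTER_CUBIC));cv2.imwrite('pics/t9.png',t)
E
```

```text
t 16.4 pos [0.423  0.1391 0.3234] ya 1.549 zax [ 5.e-04  7.e-04 -1.e+00] F [-0.23 -0.4  -8.87] open 0.0257 j [-0.91 -0.14  0.44  1.78  0.06  1.5   1.07]
shift cm [-0.05 -0.02 15.04] turn -0.001
[ 0.02862584  0.04267136 -0.0178915 ] 0.001851862905703353
```

View pics/s9.png

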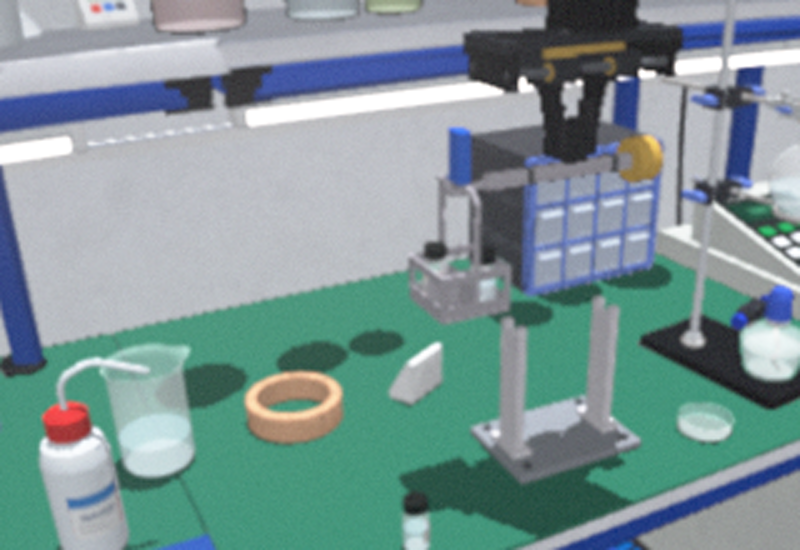

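View pics/t9.png

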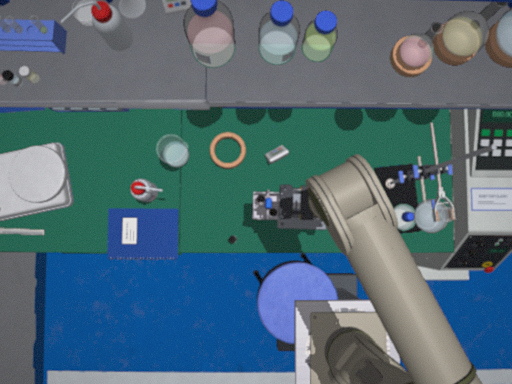

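The carrier is in the air with the basket hung at zoom (460,280), both black caps in the basket, and the bystanders where they were. A quick level check against projections follows, then hand in.

```bash
python3 - <<'E'
from h import *
from bench import *
a=cv2.imread('pics/scene5.png')
s=camera('scene')[:,:,::-1].copy()
def cen(im,lo,hi,box):
    return blob(im,cv2.inRange(cv2.cvtColor(im,cv2.COLOR_BGR2HSV),lo,hi),box)[0]
for n,im,bb,yb in(('seated',a,(255,155,275,195),(315,150,345,185)),('lifted',s,(255,95,275,130),(320,95,350,130))):
    b=cen(im,(100,140,60),(125,255,255),bb); y=cen(im,(15,100,80),(32,255,255),yb)
    # height on the ray at the known y of block / brass
    out=[]
    for p,yy in((b,.2540),(y,.0565)):
        o,d=ray('scene',p); out.append((o+d*(yy-o[1])/d[1]).round(4))
    print(n,b.round(1),y.round(1),out)
o=get_obs();print(o['time_s'],o['wrist_force'],o['opening'])
E
```

```text
seated [263.1 174. ] [332.2 168.4] [array([0.4295, 0.254 , 0.1754]), array([0.4159, 0.0565, 0.1521])]
lifted [263.9 111.6] [336.6 112.4] [array([0.4242, 0.254 , 0.3258]), array([0.4169, 0.0565, 0.2991])]
16.55 [-0.27394305  0.47182362 -7.54026173] 0.025789800476014438
```

```bash
python3 - <<'E'
from bench import *
print(job_done())
E
```

```text
the job is handed in; nothing more can be done
None
```

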